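# Hook out the cup tray and put the spare cup away

## Task

Pick up the bent hook, feel for the finger hole in the steel plate on the little chest's tray, catch the hook behind the plate and gently draw the tray fully out, moving it with the hook only, never with the gripper. Lay the hook back down flat on the bench, clear of the chest, then set the spare white cup from the bench upright into the matching cup standing in the tray, so that the two are properly nested, and let go. Leave everything else where it is and do not bang or tip the cups.

Things in the scene. Friction and masses are not known exactly. Their poses are not given: they have to be found in the camera images.
- hook: Bent hook tool, flat on the bench, 70 g. Dark wooden handle 86 long x 18 wide x 20 tall (mm), then a steel rod whose end is bent square to one side. Origin: under the middle of the handle, on the bench; x along the rod to the bent end, z up. Handle from x = -45 to 41, brass ferrule to 46, rod (5 diameter) on to the bend; rod axis at y = 0, 10 above the underside.
- scriber: Bystander: straight scriber, the same handle and rod as the hook but with no bend at the end. Same axes.
- chest: Small fixed wooden chest, 220 deep (x) x 200 wide (y) x 112 tall, front facing its own -x. Origin: centre of its underside on the bench. Its tray slides out along its -x: it starts shut, travels 115 mm to a hard stop, drags with about 4 N (plus 12 N per m/s) and stays where it is left. Tray and plate count as part of the chest.
- tray_front (a point): Moves with the tray; axes as the chest's. Point on the outer face of the tray's upright steel plate (128 wide, 4 thick), mid-width, 55 mm above the bench; at x = -122, y = 0 of the chest when shut. The plate has one finger hole, 24 wide x 20 tall, at this height, its centre anywhere up to 13 mm left or right of this point (chest's y): not measured, find it by touch or sight.
- hook_tip (a point): Outer corner of the hook's bend: centre of the bar at x = 105, y = 0, z = 10 of the hook. From here the bent end runs 10 mm towards the hook's +y. Over all the bent end measures 15 across (y from -2.5 to +12.5) and its foremost point is at x = 107.5.
- tray_top (a point): Moves with the tray: middle of the top edge of the tray's wooden front, 99 mm above the bench (the front is 190 wide, 8 thick, its lower edge 11 mm above the bench). The steel plate on it is screwed tight and does not shift in use. Behind the plate is a clear window 84 wide x 34 tall about point tray_front, with open space for 40 mm behind the plate's outer face.
- cup: Spare white porcelain cup on the bench, 44 tall, about 120 g. Origin: centre of its underside, z up. Solid foot (37 diameter up to 6, then 42 up to 16), then a wide straight body of 54 diameter from 16 up to the rim at 44, to grip it by; bore 47, inner floor at 20. Nested in its twin, the foot sits in the twin's bore, the wide body rests on the twin's rim, and its underside is 28 mm above the twin's.
- cup_in: The twin of that cup, standing upright, loose, in a low square fence (6 tall, 41 wide inside) on the tray floor, 15 mm above the bench, 77 mm behind the plate's outer face and 35 mm to the chest's +y side. Hidden in the chest while the tray is shut. Same size and origin.
- spool: Bystander: white wire spool, 64 diameter, 28 tall.
- coil: Bystander: ring of silver wire, 80 diameter, 14 tall.
- bench_block: Bystander: steel bench block 65 x 65 x 22.
- wood_block: Bystander: wooden block 50 x 90 x 30.
- file: Bystander: small file with wooden handle, 172 long, 16 tall.
- dish: Bystander: shallow white dish, 70 diameter, 22 tall.
- jar: Bystander: amber glass jar with black cap, 52 diameter, 70 tall.
Mind the look-alikes: they are no part of the job. Leave any blue or orange look-alike of the hook alone.

How it is judged:
By the outcome, as a careful person would: the job done as asked, in the order asked, and still so for the second after the job is handed in, with the robot touching nothing.
It also fails if it takes over 72 s, if anything falls off the work surface, if the arm or the gripper's body presses on something with over 40 N, if the wrist force passes 120 N, or if a joint passes its speed limit or range.

## Robot

A 7-joint arm with a two-finger parallel gripper is mounted at the origin on the work surface. World frame = base frame: x ahead of the robot, y to its left, z up, the work surface at z = 0. Lengths are in mm, angles in rad, forces in N, time in s.
With the tool pointing down it reaches from about 400 to 875 mm from the base axis. Payload 4.4 kg.
Tool frame: the origin (TCP) lies at the very end of the fingers, on their centre line; the grasp point (between the pads) lies 19 mm behind it; z points along the fingers, y is the direction in which the jaws open and shut (so a half turn about z gives the same grasp; the last joint's range is limited). The gripper opens to 85 mm and grips with 20 to 120 N. Pads are 22 mm wide; open, the fingers measure 114 mm over their backs; the gripper's body (76 mm by 85 mm) begins 54 mm behind the grasp point. The pads swing forward as they close: fully open they stand 13 mm farther back than shut.
Start: joints at [-1.291, 0.628, 0.038, 1.517, -0.027, 0.996, -0.02], TCP at [220.294, 611.546, 231.313] pointing down, gripper open.
Joint ranges: [-3.06, 3.06], [-0.37, 2.12], [-1.25, 1.32], [0.18, 2.47], [-1.1, 4.24], [0.23, 1.98], [-2.94, 2.94]. Speed limits (rad/s): [2.57, 2.57, 3.14, 3.14, 3.14, 3.14, 3.14].

## Interface

Orientations are given as [roll, pitch, yaw] about the fixed x, y, z axes, in that order (R = Rz(yaw) Ry(pitch) Rx(roll)).
In Python, from cell import ctrl gives the robot as it stands.
- The arm moves only by the shell command python3 -m crank 'ROWS' [OPENING]. ROWS is JSON, a list that holds one entry, the list of rows, each a list of 6 numbers: the shift along the tool's x, y, z in units of 30 mm (1.0 is 30 mm), then the turn, a rotation vector about the tool's x, y, z in units of 6 degrees (1.0 is 6 degrees). In form: [[[tx, ty, tz, rx, ry, rz], ...]]. A call has 1 to 12 rows; each row shifts and turns the pose as measured when the row begins, along the tool's axes as they then stand; what a row does not reach is not made up. A row lasts 1/12 s, in which the tool goes at most 41.7 mm and 7.16 degrees, less where a joint would pass 70% of its speed; a pose out of reach is approached as far as the arm can. A call is refused whole if a number of a shift passes 1 or a number of a turn 1, either way. A call with a gripper value outside its range is refused whole. OPENING is the gripper command: -1 is fully open, 1 is shut, values between are in proportion, set as the call begins (- or left out, the last holds). The fingers move at their own pace and stop on an object; the grip force is fixed at half the most. Time passes only in rows, so rows that do not move let the fingers close. It gives the time, the measured TCP pose, the force and the opening at its end, in the units of the state.
- ctrl.read_state(): the state, without advancing time (a new reading comes with each control period).
- ctrl.get_image(name): name is "scene" or "top" or "wrist"; returns a dict with "color" (384x512x3 uint8, red, green, blue), "depth" (384x512 float32, mm along the optical axis (not along the pixel's ray), 0 where there is no reading), "camera_matrix" (3x3 intrinsics, pixels), "k1" (the pictures are not rectified: a ray, as slopes to the right and down, at radius r is drawn at 1 + k1 r^2 times it, then the intrinsics apply), "R" (3x3) and "t" (3): a world point X has camera coordinates R X + t. Camera axes: x right, y down, z forward; pixel columns grow to the right and rows downward; lengths in mm; the calibration is good to about 2 mm. A picture is of the moment at which its call begins.
- ctrl.finish_job(): hands the job in, once; it reports no verdict.
Trained networks look in a picture, given as the dict that the camera call returned (one of the last four; its "shot" number tells which), for a name from the list of things; names that differ only in an ending like _2 or _b are one class to them, and where a whole thing is asked for, a point or a joint stands for the part that bears it (a point fixed in the world has none). Each returns a list of dicts, best first, with "conf" (0 to 1); they miss things now and then, are a little off and sometimes report something else, mostly with a low value. They report only what shows in the picture. A call takes as long as a camera call. They do not tell look-alikes from the thing itself.
- ctrl.search_frame(query, picture): "extent" ([centre column, centre row, width, height] in pixels, round what is visible of it).
The state is a dict: "clock": time; "qpos": joint angles; "qd": joint speeds; "tau": joint torques, N m; "eef_pos": TCP position; "tool_rot": TCP orientation; "force": force on the tool from outside, world axes, zero at the start; "torque": the same for the moment, N m; "width": finger opening in mm.
Only numpy, scipy, OpenCV 4.12 (cv2) and the standard library are available. Lean on these libraries where they do the work, as an engineer would, in place of code of your own. Each camera call takes 0.05 s, during which the arm holds its last target. There are 200 camera calls.

## Working session

There is one attempt and no reset: what is moved stays moved. The work goes in short steps, Python scripts to look and compute and a shell command to move; the robot and the scene stay as the last step left them, time stands still between calls to the robot, and variables do not carry over. Pictures are saved under pics/ and viewed, about 8 in all and at most 12, crops included, and the job is handed in when it is done.

```bash
ls; mkdir -p pics; cat > h.py <<'E'
import numpy as np, cv2
from cell import ctrl
from scipy.spatial.transform import Rotation as Ro
def pix2world(im,u,v,z=None,d=None):
    K=np.array(im["camera_matrix"]);k1=im["k1"]
    xd=(u-K[0,2])/K[0,0];yd=(v-K[1,2])/K[1,1]
    rd=np.hypot(xd,yd);r=rd
    for _ in range(20): r=rd/(1+k1*r*r)
    s=r/rd if rd>0 else 1
    ray=np.array([xd*s,yd*s,1.]);R=np.array(im["R"]);t=np.array(im["t"])
    c=-R.T@t; w=R.T@ray
    if z is not None: return c+w*(z-c[2])/w[2]
    return c+w*d
def cloud(im):
    K=np.array(im["camera_matrix"]);k1=im["k1"];D=im["depth"]
    v,u=np.mgrid[:D.shape[0],:D.shape[1]]
    xd=(u-K[0,2])/K[0,0];yd=(v-K[1,2])/K[1,1];rd=np.hypot(xd,yd);r=rd.copy()
    for _ in range(20): r=rd/(1+k1*r*r)
    s=np.where(rd>0,r/np.maximum(rd,1e-9),1)
    P=np.stack([xd*s*D,yd*s*D,D],-1)-np.array(im["t"])
    W=P@np.array(im["R"]); W[D<=0]=np.nan
    return W
def world2pix(im,X):
    c=np.array(im["R"])@np.array(X)+np.array(im["t"]);x,y=c[0]/c[2],c[1]/c[2]
    f=1+im["k1"]*(x*x+y*y);K=np.array(im["camera_matrix"])
    return K[0,0]*x*f+K[0,2],K[1,1]*y*f+K[1,2]
def save(im,n,crop=None,s=1):
    a=im["color"][...,::-1]
    if crop: a=a[crop[1]:crop[3],crop[0]:crop[2]]
    cv2.imwrite("pics/"+n,cv2.resize(a,None,fx=s,fy=s,interpolation=cv2.INTER_CUBIC))
E
python3 - <<'E'
from h import *
s=ctrl.read_state();print({k:np.round(v,3) for k,v in s.items()})
ims={n:ctrl.get_image(n) for n in("top","scene")}
for n,im in ims.items():
    print(n,np.round(-np.array(im["R"]).T@im["t"]),im["k1"],im["camera_matrix"][0][0])
    for q in["hook","scriber","chest","tray_front","cup","cup_in","dish","spool","jar","hook_tip","wood_block","file","coil","bench_block"]:
        for r in ctrl.search_frame(q,im)[:3]:
            print(q,round(r["conf"],2),np.round(r["extent"]),np.round(pix2world(im,*r["extent"][:2],z=10)))
a=np.hstack([ims["top"]["color"],ims["scene"]["color"]])[...,::-1]
cv2.imwrite("pics/a.png",np.vstack([cv2.resize(ims["top"]["color"][...,::-1],(800,600))]))
cv2.imwrite("pics/b.png",cv2.resize(ims["scene"]["color"][...,::-1],(800,600)))
np.save("top0.npy",cloud(ims["top"]))
E
```

```text
pics
{'clock': np.float64(0.0), 'qpos': array([-1.291,  0.629,  0.038,  1.518, -0.027,  0.996, -0.02 ]), 'qd': array([ 0.001,  0.   , -0.001,  0.001, -0.   , -0.   , -0.001]), 'tau': array([ 0.0000e+00, -5.6342e+01,  1.2270e+00, -1.9345e+01,  1.1000e-02,
        1.0000e-02,  0.0000e+00]), 'eef_pos': array([220.071, 610.948, 230.372]), 'tool_rot': array([-3.14 ,  0.   ,  2.796]), 'force': array([-0.666, -0.03 , -0.07 ]), 'torque': array([-0.024,  0.027, -0.072]), 'width': np.float64(85.483)}
top [ 469.  113. 1266.] -0.05354510990825406 445.1832255344222
hook 0.65 [146. 284.  29.  45.] [261. 402.  10.]
hook 0.65 [362. 256.  29.  41.] [ 347. -207.   10.]
hook 0.63 [253. 173.  55.  10.] [577. 107.  10.]
chest 0.82 [421. 177. 104.  87.] [ 573. -376.   10.]
tray_front 0.78 [382. 170.  25.  75.] [ 592. -263.   10.]
tray_front 0.28 [223. 213.  21.  17.] [463. 188.  10.]
cup 0.87 [224. 212.  24.  16.] [465. 185.  10.]
cup 0.36 [245. 144.  45.  10.] [660. 131.  10.]
dish 0.97 [193. 144.  25.  23.] [656. 277.  10.]
dish 0.57 [252. 172.  56.  10.] [579. 108.  10.]
spool 0.84 [162. 219.  20.  21.
[... 936 characters left out ...]
. 218.  16.  20.] [462. 178.  10.]
cup 0.2 [268. 268.  25.  24.] [654. 283.  10.]
dish 0.74 [269. 269.  27.  23.] [656. 286.  10.]
dish 0.71 [188. 144.  66.  64.] [ 542. -428.   10.]
spool 0.56 [349. 257.  23.  19.] [453. 379.  10.]
jar 0.96 [310. 274.  18.  30.] [579. 360.  10.]
hook_tip 0.83 [402. 300.  34.  20.] [446. 555.  10.]
hook_tip 0.72 [396. 243.   9.  25.] [301. 421.  10.]
hook_tip 0.51 [261. 151.  37.   5.] [ 331. -208.   10.]
wood_block 0.94 [231. 280.  30.  35.] [755. 260.  10.]
file 0.72 [262. 189.  49.  22.] [470.  -9.  10.]
coil 0.67 [182. 216.  22.  22.] [752. -36.  10.]
coil 0.52 [300. 216.  15.  21.] [454. 174.  10.]
bench_block 0.65 [301. 250.  33.  24.] [540. 281.  10.]
```

View pics/a.png

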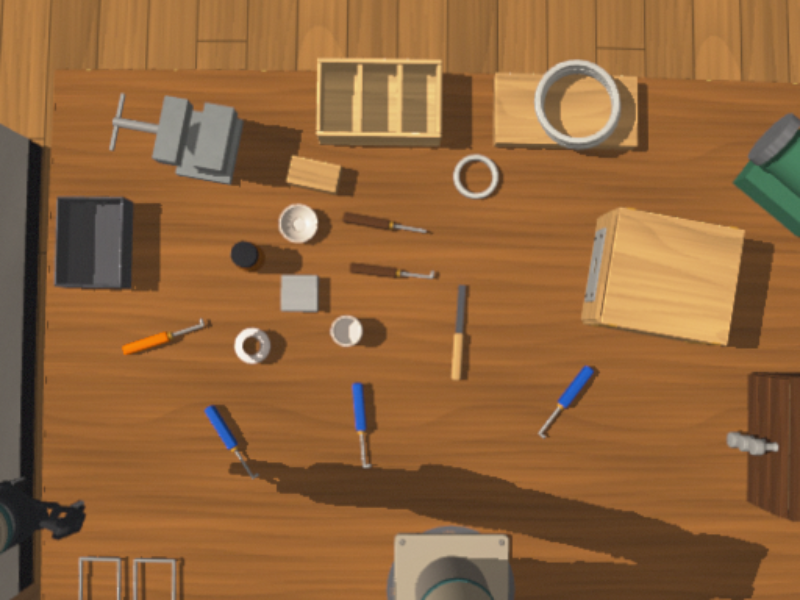

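View pics/b.png

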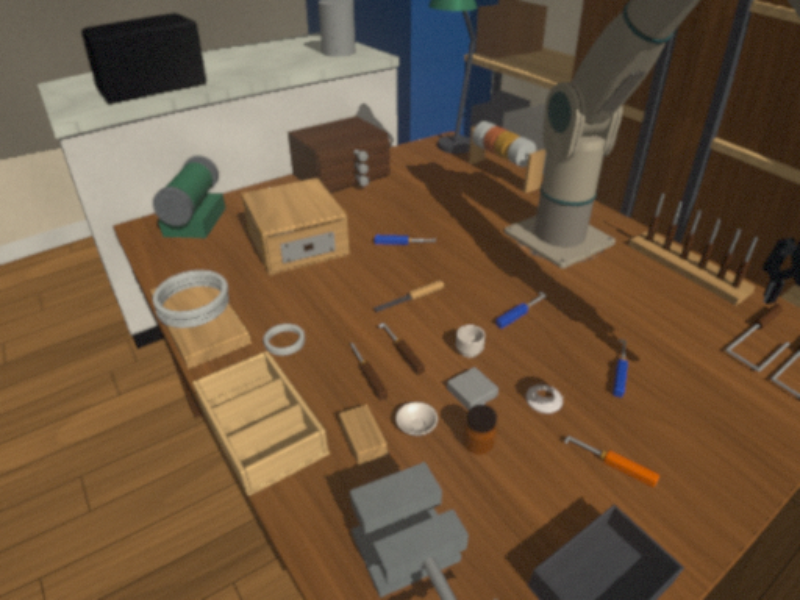

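Top view (800x600): the dark-handled hook runs from (352,268) to (436,272) with its bend at the right end. The scriber is above it at (345–430, 215–232), the cup at (347,331), and the chest at (665,275) with its front facing left. Next I'll fit the hook, chest and cup.

```bash
python3 - <<'E'
from h import *
im=ctrl.get_image("top");W=cloud(im);C=im["color"].astype(int)
Z=W[...,2]
def box(m,n):
    l,lab,st,ce=cv2.connectedComponentsWithStats(m.astype(np.uint8));i=1+st[1:,4].argmax()
    P=W[lab==i];r=cv2.minAreaRect(P[:,:2].astype(np.float32));print(n,len(P),np.round(r[0],1),np.round(r[1],1),round(r[2],1),"z",np.round(np.nanmedian(P[:,2]),1),'mean',np.round(P.mean(0),1));return P
sub=np.zeros(Z.shape,bool);sub[120:235,365:490]=1
P=box(sub&(Z>105)&(Z<120),"chesttop")
sub=np.zeros(Z.shape,bool);sub[120:235,365:400]=1
P=box(sub&(Z>90)&(Z<105),"trayfront")
sub=np.zeros(Z.shape,bool);sub[195:230,205:240]=1
P=box(sub&(Z>36)&(Z<52),"cup")
sub=np.zeros(Z.shape,bool);sub[164:184,220:265]=1
dark=(C.sum(2)<230)&sub
print(dark.sum())
Q=W[164:184,220:285,2];print(np.round(np.nanmedian(Z[190:200,300:340]),1))
np.set_printoptions(linewidth=250)
print(np.round(Z[166:182,220:284:2]).astype(int))
P=box(sub&(Z>13)&(Z<27),"hookhandle")
save(im,"c.png",(210,135,300,190),8)
E
```

```text
chesttop 6165 [ 568.1 -362.9] [222.5 202.7] 80.6 z 112.3 mean [ 566.8 -360.6  112.3]
trayfront 303 [ 585.4 -249.8] [ 11.3 197.9] 80.6 z 98.4 mean [ 584.8 -249.3   98.2]
cup 78 [468.8 191.7] [49.5 52.8] 0.3 z 43.8 mean [468.7 192.3  43.6]
191
0.3
[[                  -5                    7                    2                   -2                    2                    0                    3                   -5                    1                   -1                    2
                    -6                   -2                    1                    1                    0                    0                    0                   -2                    3                   -1                    1
                    -1                    0                    1                   -1                    1                    0                   -2                    7                   -3                    2]
 [                   2                    6                   -1                    3                    1                    0                   -3                    3      
[... 9449 characters left out ...]
       -4                    0                   -3                   -4                   -3                    0
                     0                   -1                    0                   -2                   -1                    0                    4                    6                   -2                    2                    5
                     0                    2                    1                    1                   -4                   -2                   -3                    2                   -1                   -2]]
hookhandle 197 [578.7 143.3] [91.2 18. ] 84.2 z 19.4 mean [578.6 145.1  19.3]<stdin>:18: RuntimeWarning: invalid value encountered in cast
```

View pics/c.png

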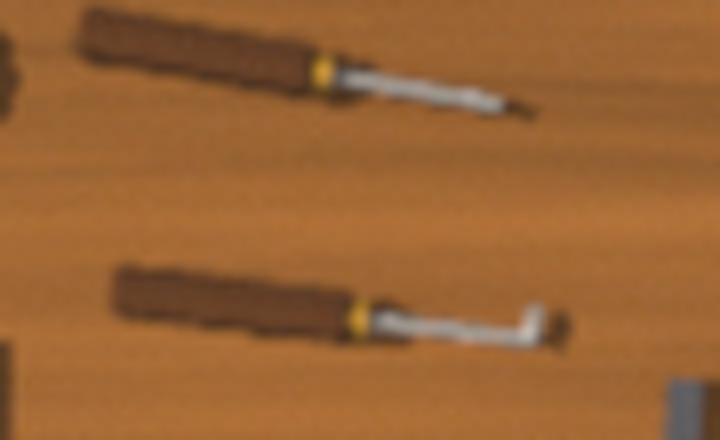

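```bash
cat >> h.py <<'E'
def todo(p,yaw_deg,roll=180,pitch=0):
    "remaining shift (units of 30 mm) and turn (units of 6 deg) in tool axes"
    s=ctrl.read_state();R=Ro.from_euler('xyz',s["tool_rot"]);T=Ro.from_euler('xyz',[roll,pitch,yaw_deg],degrees=True)
    d=R.inv().apply(np.array(p)-s["eef_pos"])/30;r=np.degrees((R.inv()*T).as_rotvec())/6
    print("t",round(s["clock"],2),"pos",np.round(s["eef_pos"],1),"rot",np.round(np.degrees(s["tool_rot"]),1),"F",np.round(s["force"],1),"w",round(float(s["width"]),1),"TODO",np.round(d,3),np.round(r,3))
E
A="[-0.82,-0.53,0,0,0,0]"; 
python3 -m crank '[[[-0.82,-0.53,0,0,0,0],[-0.82,-0.53,0,0,0,0],[-0.82,-0.53,0,0,0,0],[-0.82,-0.53,0,0,0,0],[-0.82,-0.53,0,0,0,0],[-0.82,-0.53,0,0,0,0],[-0.82,-0.53,0,0,0,0],[-0.82,-0.53,0,0,0,0],[-0.82,-0.53,0,0,0,0],[-0.82,-0.53,0,0,0,0],[-0.82,-0.53,0,0,0,0],[-0.82,-0.53,0,0,0,0]]]'
python3 -m crank '[[[-0.82,-0.53,0,0,0,0],[-0.82,-0.53,0,0,0,0],[-0.82,-0.53,0,0,0,0],[-0.82,-0.53,0,0,0,0],[-0.82,-0.53,0,0,0,0],[-0.82,-0.53,0,0,0,0],[-0.82,-0.53,0,0,0,0],[0,0,0,0,0,1],[0,0,0,0,0,1],[0,0,0,0,0,1],[0,0,0,0,0,1],[0,0,0,0,0,1]]]'
python3 -m crank '[[[0,0,0,0,0,1],[0,0,0,0,0,1],[0,0,0,0,0,1],[0,0,0,0,0,1],[0,0,0,0,0,1],[0,0,0,0,0,1],[0,0,0,0,0,1],[0,0,0,0,0,0.7]]]'
python3 - <<'E'
from h import *
todo([578.6,143.8,130],84.2)
E
```

```text
clock: 2.55
eef_pos: [436.4, 330.1, 229.5]
tool_rot: [3.134, -0.005, 2.813]
force: [-0.5, -0.3, 0.4]
width: 85.3
clock: 3.55
eef_pos: [576.4, 147.5, 229.6]
tool_rot: [3.134, -0.001, 2.25]
force: [-0.0, 0.7, -0.2]
width: 85.2
clock: 4.22
eef_pos: [576.8, 147.7, 230.4]
tool_rot: [3.136, -0.007, 1.401]
force: [-0.4, 0.2, 0.3]
width: 85.5
t 4.22 pos [576.8 147.7 230.4] rot [179.7  -0.4  80.3] F [-0.4  0.2  0.3] w 85.5 TODO [-0.144  0.061  3.346] [ 0.058 -0.069 -0.657]
```

```bash

python3 -m crank '[[[-0.14,0.06,0.8,0,0,-0.65],[0,0,0.85,0,0,0],[0,0,0.85,0,0,0],[0,0,0.85,0,0,0],[0,0,0,0,0,0]]]' >/dev/null
python3 - <<'E'
from h import *
todo([578.6,143.8,130],84.2)
im=ctrl.get_image("wrist");W=cloud(im);Z=W[...,2];C=im["color"].astype(int)
print(np.round(-np.array(im["R"]).T@im["t"]))
for q in("hook","hook_tip","scriber"):
  for r in ctrl.search_frame(q,im)[:2]: print(q,round(r["conf"],2),np.round(r["extent"]),np.round(pix2world(im,*r["extent"][:2],z=10)))
near=(abs(W[...,0]-578)<40)&(W[...,1]>60)&(W[...,1]<230)
m=near&(Z>14)&(Z<26)
l,lab,st,ce=cv2.connectedComponentsWithStats(m.astype(np.uint8));i=1+st[1:,4].argmax()
P=W[lab==i];r=cv2.minAreaRect(P[:,:2].astype(np.float32));print(len(P),r,np.median(P[:,2]))
save(im,"d.png",None,1.2)
E
```

```text
t 4.63 pos [581.8 145.7 129.3] rot [179.2  -0.6  84.2] F [-1.  -0.5 -0.8] w 85.9 TODO [-0.075 -0.1   -0.025] [ 0.135 -0.098  0.007]
[587. 215. 273.]
hook 0.91 [ 16. 182.  28.  26.] [369. 174.  10.]
hook 0.65 [251. 214.  22. 155.] [578. 121.  10.]
hook_tip 0.72 [429. 361.  27.   8.] [756. -71.  10.]
hook_tip 0.65 [250. 217.  24. 148.] [576. 118.  10.]
scriber 0.58 [345. 190.  33. 156.] [667. 135.  10.]
1888 ((577.9515991210938, 145.4524383544922), (91.7933120727539, 17.943275451660156), 83.71175384521484) 20.318291788670734
```

View pics/d.png

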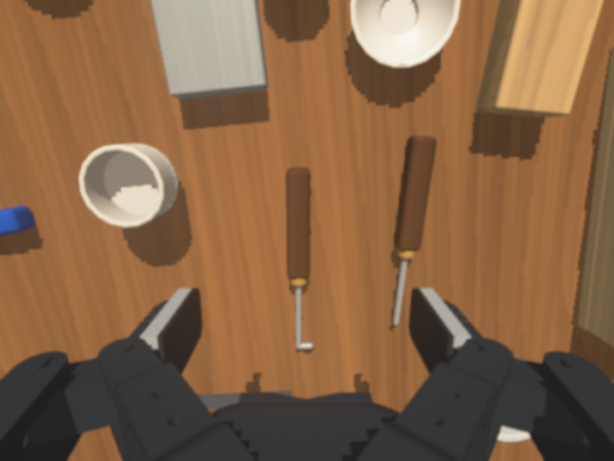

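```bash

python3 -m crank '[[[-0.02,-0.13,0.7,0.13,-0.1,0.08],[0,0,0.8,0,0,0],[0,0,0.8,0,0,0],[0,0,0.8,0,0,0],[0,0,0.7,0,0,0],[0,0,0,0,0,0]]]' >/dev/null
python3 - <<'E'
from h import *
todo([577.9,145,4],83.7)
E
```

```text
t 5.33 pos [596.5 149.4  31.5] rot [178.   -0.7  83.8] F [-1.1  0.  -0.3] w 85.2 TODO [-0.225 -0.632  0.892] [ 0.339 -0.125  0.014]
```

```bash

python3 -m crank '[[[-0.22,-0.63,0,0.34,-0.12,0],[0,0,0,0,0,0]]]' >/dev/null
python3 - <<'E'
from h import *
todo([577.9,145,4],83.7)
E
```

```text
t 5.5 pos [577.1 144.7  33.4] rot [-180.    -0.    83.8] F [-1.6 -0.7 -0.8] w 85.2 TODO [0.012 0.027 0.98 ] [-0.005 -0.005  0.013]
```

```bash

python3 -m crank '[[[0,0,0.3,0,0,0],[0,0,0.3,0,0,0],[0,0,0.25,0,0,0],[0,0,0,0,0,0]]]' >/dev/null
python3 - <<'E'
from h import *
todo([577.9,145,4],83.7)
E
```

```text
t 5.83 pos [580.6 145.7  11.6] rot [179.5  -0.2  83.8] F [-1.1 -0.1  0.1] w 85.7 TODO [-0.035 -0.089  0.252] [ 0.079 -0.035  0.018]
```

```bash

python3 -m crank '[[[-0.03,-0.11,0.22,0.08,-0.03,0],[0,0,0,0,0,0]]]' >/dev/null
python3 - <<'E'
from h import *
todo([577.9,145,4],83.7)
E
python3 -m crank '[[[0,0,0,0,0,0],[0,0,0,0,0,0],[0,0,0,0,0,0],[0,0,0,0,0,0],[0,0,0,0,0,0],[0,0,0,0,0,0],[0,0,0,0,0,0],[0,0,0,0,0,0],[0,0,0,0,0,0],[0,0,0,0,0,0]]]' 1
```

```text
t 6.0 pos [577.2 145.2   4.3] rot [-180.    -0.    83.8] F [-0.6  0.3  0.1] w 85.3 TODO [-0.006  0.023  0.011] [-0.005 -0.005  0.017]
clock: 6.83
eef_pos: [577.8, 145.2, 4.8]
tool_rot: [3.141, -0.001, 1.463]
force: [0.2, -0.0, -1.2]
width: 16.5
```

```bash

python3 -m crank '[[[0,0.05,-0.3,0,0,0],[0,0.05,-0.4,0,0,0],[0,0.05,-0.5,0,0,0],[0,0.05,-0.5,0,0,0],[0,0.05,-0.4,0,0,0],[0,0,0,0,0,0]]]' >/dev/null
python3 - <<'E'
from h import *
todo([609.6,-111.7,50],80.6)
im=ctrl.get_image("scene");im2=ctrl.get_image("wrist")
ex=np.array([-0.163,-0.987,0]);ey=np.array([0.987,-0.163,0]);O=np.array([568.1,-362.9,0])
# resample the plate plane
h,w=100,160
yy,zz=np.meshgrid(np.arange(-80,80),np.arange(105,5,-1.))
mx=np.zeros((h,w),np.float32);my=mx.copy()
for i in range(h):
  for j in range(w): mx[i,j],my[i,j]=world2pix(im,O-122*ex+ey*yy[i,j]+np.array([0,0,zz[i,j]]))
a=cv2.remap(im["color"],mx,my,cv2.INTER_CUBIC);g=a.sum(2).astype(int)
cv2.imwrite("pics/e.png",np.hstack([cv2.resize(a[...,::-1],(400,250)),cv2.resize(im2["color"][...,::-1],(400,300))[:250]]))
row=g[47:53].mean(0);print(np.round(row[::2]).astype(int))
E
```

```text
t 7.33 pos [584.9 143.8  71.5] rot [-179.9    0.    83.8] F [ 0.8  0.2 -0.5] w 16.0 TODO [-8.376  1.744  0.717] [-0.022  0.005  0.529]
[207 203 209 214 208 206 207 208 210 212 213 215 216 217 218 217 214 213
 213 211 208 207 209 212 214 213 212 212 209 210 213 216 213 208 199 191
 168 144 124 122 123 124 118 120 136 172 225 292 344 383 392 394 393 393
 395 396 396 396 394 396 397 395 394 393 392 393 392 392 394 396 396 392
 385 378 371 368 374 382 384 380]
```

View pics/e.png

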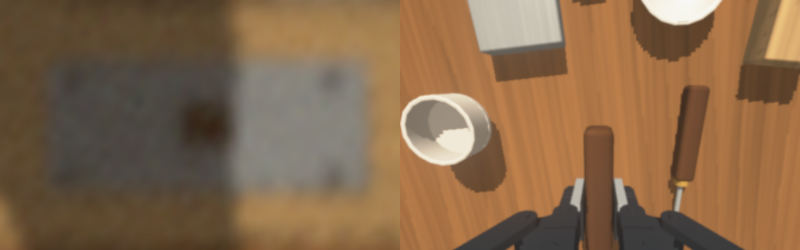

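```bash

python3 -m crank '[[[-0.5,0.1,0,0,0,0.53],[-0.8,0.17,0,0,0,0],[-0.8,0.17,0,0,0,0],[-0.8,0.17,0,0,0,0],[-0.8,0.17,0,0,0,0],[-0.8,0.17,0,0,0,0],[-0.8,0.17,0,0,0,0],[-0.8,0.17,0,0,0,0],[-0.8,0.17,0,0,0,0],[-0.5,0.1,0,0,0,0],[0,0,0,0,0,0]]]' >/dev/null
python3 - <<'E'
from h import *
todo([609.6,-111.7,50],80.6)
E
```

```text
t 8.35 pos [ 581.  -103.9   58.6] rot [-178.6    0.6   78.8] F [ 0.5 -2.1  0.2] w 16.5 TODO [-0.066  0.993  0.264] [-0.23   0.1   -0.302]
```

```bash

python3 -m crank '[[[-0.03,0.4,0.12,-0.23,0.1,-0.3],[-0.03,0.4,0.12,0,0,0],[0,0,0,0,0,0]]]' >/dev/null
python3 - <<'E'
from h import *
todo([603.7,-110.7,50],80.6)
E
```

```text
t 8.6 pos [ 600.9 -113.3   48.4] rot [-179.7    0.    80. ] F [ 0.3 -0.  -0.9] w 16.6 TODO [ 0.1    0.076 -0.054] [-0.048  0.003 -0.094]
```

Now I'll compare the hook tip with the hole in the same cameras.

```bash

python3 -m crank '[[[-0.15,0.08,-0.05,-0.05,0,-0.1],[-0.2,0,0,0,0,0],[0,0,0,0,0,0]]]' >/dev/null
python3 - <<'E'
from h import *
todo([603.7,-110.7,50],80.6)
im=ctrl.get_image("scene");it=ctrl.get_image("top")
s=ctrl.read_state();p=s["eef_pos"];yaw=s["tool_rot"][2]
hx=-np.array([np.cos(yaw),np.sin(yaw),0]);hy=np.array([-hx[1],hx[0],0])
tip=p+hx*105;tip[2]=p[2]+5.2
for i in(im,it): print("exp tip px",np.round(world2pix(i,tip),1),np.round(world2pix(i,tip+10*hy),1))
ex=np.array([-0.163,-0.987,0]);ey=np.array([0.987,-0.163,0]);O=np.array([568.1,-362.9,0])
print("tip in chest",(tip-O)@ex,(tip-O)@ey)
def crop(i,u,v,hw,s):
    a=i["color"][int(v)-hw*3//4:int(v)+hw*3//4,int(u)-hw:int(u)+hw,::-1];return cv2.resize(a,(400,300),interpolation=cv2.INTER_CUBIC)
a=world2pix(im,tip);b=world2pix(it,tip)
print(int(a[0])-28,int(a[1])-21,int(b[0])-28,int(b[1])-21)
cv2.imwrite("pics/f.png",cv2.resize(np.hstack([crop(im,*a,28,1),crop(it,*b,28,1)]),(800,300)))
E
```

```text
t 8.85 pos [ 598.6 -123.3   48.3] rot [-179.7   -0.    80.6] F [-0.1 -0.2 -0.1] w 16.4 TODO [ 0.442  0.098 -0.059] [-0.046 -0.002  0.007]
exp tip px [201.3 159.7] [198.6 160.3]
exp tip px [373.7 171.6] [374.3 168.1]
tip in chest -137.92912813313927 -8.480513530786292
173 138 345 150
```

View pics/f.png

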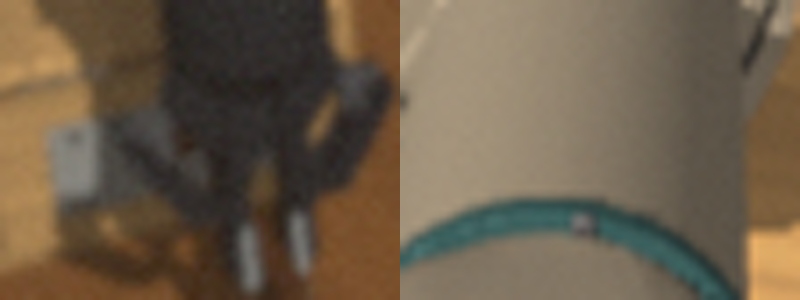

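```bash
cat > st.py <<'E'
from h import *
s=ctrl.read_state();p=s["eef_pos"];yaw=s["tool_rot"][2]
hx=-np.array([np.cos(yaw),np.sin(yaw),0])
ex=np.array([-0.163,-0.987,0]);ey=np.array([0.987,-0.163,0]);O=np.array([568.1,-362.9,0])
tip=p+hx*105;f=np.array(s["force"])
print("t",round(s["clock"],2),"tip chest x %.1f y %.1f z %.1f"%((tip-O)@ex,(tip-O)@ey,p[2]+5.2),"rot",np.round(np.degrees(s["tool_rot"]),1),"F chest x %.1f y %.1f z %.1f"%(f@ex,f@ey,f[2]),"T",np.round(s["torque"],2),"w %.1f"%s["width"])
E
python3 -m crank '[[[-0.1,0.08,-0.05,-0.05,0,0],[-0.15,0,0,0,0,0],[-0.1,0,0,0,0,0],[0,0,0,0,0,0]]]' >/dev/null;python3 st.py
python3 -m crank '[[[-0.12,0,0,0,0,0],[-0.12,0,0,0,0,0],[0,0,0,0,0,0]]]'>/dev/null;python3 st.py
```

```text
t 9.28 tip chest x -128.1 y -6.0 z 55.8 rot [ 1.799e+02 -1.000e-01  8.080e+01] F chest x 0.4 y -0.1 z -0.5 T [-0.03 -0.06 -0.01] w 16.6
t 9.53 tip chest x -120.1 y -5.9 z 56.0 rot [ 1.799e+02 -1.000e-01  8.080e+01] F chest x -0.1 y 0.4 z -0.4 T [ 0.    0.04 -0.04] w 16.4
```

```bash

python3 -m crank '[[[-0.12,0,0,0,0,0],[-0.12,0,0,0,0,0],[0,0,0,0,0,0]]]'>/dev/null;python3 st.py
python3 -m crank '[[[-0.12,0,0,0,0,0],[-0.12,0,0,0,0,0],[0,0,0,0,0,0]]]'>/dev/null;python3 st.py
```

```text
t 9.78 tip chest x -111.9 y -6.0 z 55.9 rot [ 1.799e+02 -1.000e-01  8.080e+01] F chest x 0.1 y 0.8 z -0.7 T [-0.09  0.03  0.03] w 16.3
t 10.03 tip chest x -103.8 y -6.0 z 55.8 rot [ 1.799e+02 -1.000e-01  8.080e+01] F chest x 0.5 y 0.2 z -0.3 T [-0.04 -0.    0.03] w 16.2
```

```bash

python3 -m crank '[[[0,0.14,0,0,0,0],[0,0.14,0,0,0,0],[0,0,0,0,0,0]]]'>/dev/null;python3 st.py
python3 -m crank '[[[0,0.08,0,0,0,0],[0,0,0,0,0,0]]]'>/dev/null;python3 st.py
python3 -m crank '[[[0,0.08,0,0,0,0],[0,0,0,0,0,0]]]'>/dev/null;python3 st.py
```

```text
t 10.28 tip chest x -103.6 y 3.2 z 55.9 rot [ 1.799e+02 -1.000e-01  8.070e+01] F chest x 0.0 y 0.6 z -0.4 T [-0.01 -0.08 -0.03] w 16.2
t 10.45 tip chest x -104.0 y 6.4 z 55.9 rot [ 1.799e+02 -1.000e-01  8.080e+01] F chest x -0.3 y -0.6 z -0.1 T [-0.04 -0.05 -0.04] w 16.6
t 10.62 tip chest x -104.5 y 9.2 z 55.8 rot [ 1.799e+02 -1.000e-01  8.080e+01] F chest x 0.1 y 0.2 z -0.6 T [ 0.03 -0.03  0.  ] w 16.5
```

```bash

python3 -m crank '[[[0,0.05,0,0,0,0],[0,0,0,0,0,0]]]'>/dev/null;python3 st.py
python3 -m crank '[[[0.12,0,0,0,0,0],[0.12,0,0,0,0,0],[0.12,0,0,0,0,0],[0,0,0,0,0,0]]]'>/dev/null;python3 st.py
python3 -m crank '[[[0.1,0,0,0,0,0],[0.1,0,0,0,0,0],[0,0,0,0,0,0]]]'>/dev/null;python3 st.py
```

```text
t 10.78 tip chest x -104.6 y 10.2 z 55.6 rot [180.   -0.2  80.8] F chest x 0.6 y -0.2 z -2.0 T [-0.06  0.08  0.03] w 16.7
t 11.12 tip chest x -115.9 y 10.0 z 55.6 rot [ 1.799e+02 -1.000e-01  8.080e+01] F chest x 0.5 y -0.2 z -0.9 T [-0.07  0.02  0.04] w 16.1
t 11.37 tip chest x -119.2 y 9.9 z 55.7 rot [1.799e+02 1.000e-01 8.070e+01] F chest x 0.2 y 0.2 z -1.1 T [-0.04  0.02 -0.03] w 16.1
```

```bash

python3 -m crank '[[[0.2,0,0,0,0,0],[0.2,0,0,0,0,0],[0.2,0,0,0,0,0]]]';python3 st.py
python3 - <<'E'
from h import *
im=ctrl.get_image("scene");save(im,"g.png",(150,110,270,200),6)
E
```

```text
clock: 11.62
eef_pos: [616.6, -130.0, 50.6]
tool_rot: [3.139, 0.008, 1.404]
force: [-0.6, -4.6, -2.5]
width: 16.3
t 11.62 tip chest x -132.7 y 9.6 z 55.8 rot [179.8   0.5  80.4] F chest x 4.6 y 0.1 z -2.5 T [-0.97  0.13 -0.02] w 16.3
```

View pics/g.png

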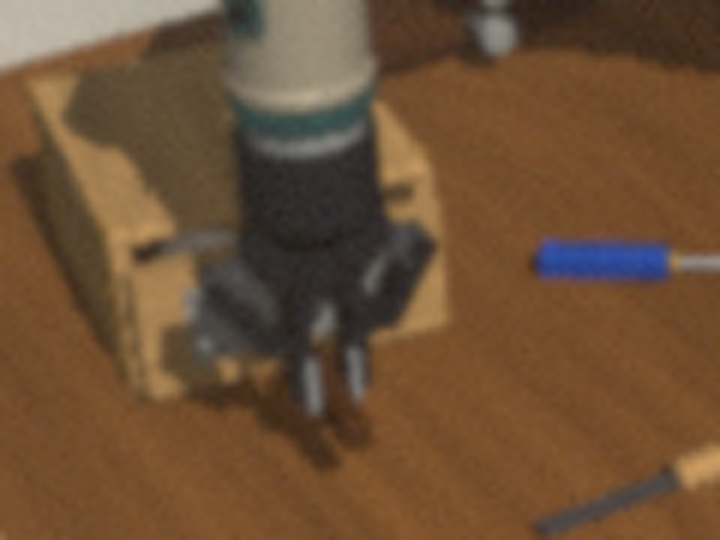

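```bash

python3 -m crank '[[[0.2,0,0,0,0,0],[0.2,0,0,0,0,0],[0.2,0,0,0,0,0],[0.2,0,0,0,0,0],[0.2,0,0,0,0,0]]]'>/dev/null;python3 st.py
python3 -m crank '[[[0.2,0.02,0,0,0,0],[0.2,0,0,0,0,0],[0.2,0,0,0,0,0],[0.2,0,0,0,0,0],[0.2,0,0,0,0,0]]]'>/dev/null;python3 st.py
```

```text
t 12.08 tip chest x -162.6 y 9.5 z 55.4 rot [179.8   0.7  80.4] F chest x 5.6 y 0.8 z -1.8 T [-0.93  0.04  0.03] w 16.5
t 12.5 tip chest x -194.9 y 9.5 z 54.9 rot [179.9   0.7  80.3] F chest x 5.6 y 0.3 z -1.7 T [-1.04  0.21 -0.07] w 16.3
```

```bash

python3 -m crank '[[[0.2,0.02,0,0,0,0],[0.2,0,0,0,-0.1,0],[0.2,0,0,0,0,0],[0.15,0,0,0,0,0]]]'>/dev/null;python3 st.py
python3 -m crank '[[[0.15,0.02,0,0,0,0],[0.15,0,0,0,0,0],[0.15,0,0,0,0,0]]]'>/dev/null;python3 st.py
python3 -m crank '[[[0.15,0.02,0,0,0,0],[0.15,0,0,0,0,0],[0.15,0,0,0,0,0]]]'>/dev/null;python3 st.py
```

```text
t 12.83 tip chest x -220.4 y 9.3 z 54.2 rot [-180.     1.3   80.3] F chest x 5.3 y 0.5 z 0.6 T [-1.03  0.16  0.02] w 16.6
t 13.08 tip chest x -231.4 y 9.5 z 54.0 rot [-180.     1.6   80.3] F chest x 18.5 y 0.2 z -2.0 T [-3.83  0.55 -0.08] w 16.7
t 13.33 tip chest x -231.1 y 9.1 z 53.3 rot [-180.     2.6   79.8] F chest x 12.2 y 1.6 z -3.9 T [-2.14  0.16  0.06] w 16.3
```

```bash

python3 -m crank '[[[-0.15,0,0,0,0,0],[-0.1,0,0,0,0,0],[0,0,0,0,0,0]]]'>/dev/null;python3 st.py
python3 - <<'E'
from h import *
todo([0,0,0],80.6)
E
```

```text
t 13.58 tip chest x -226.9 y 9.1 z 53.2 rot [-179.9    2.4   79.9] F chest x -0.9 y -0.2 z -0.5 T [ 0.04 -0.01 -0.01] w 16.6
t 13.58 pos [632.5 -37.3  48. ] rot [-179.9    2.4   79.9] F [-0.1  0.9 -0.5] w 16.6 TODO [ -2.422 -20.972   1.726] [-0.013  0.394 -0.124]
```

```bash

python3 -m crank '[[[-0.05,0,-0.06,0,0.4,-0.12],[0,0,0,0,0,0]]]'>/dev/null;python3 st.py
python3 -m crank '[[[0,-0.15,0,0,0,0],[0,-0.15,0,0,0,0],[0,-0.15,0,0,0,0],[0,0,0,0,0,0]]]'>/dev/null;python3 st.py
```

```text
t 13.75 tip chest x -228.9 y 10.1 z 55.1 rot [-179.8   -0.3   80.7] F chest x 1.1 y -0.1 z -0.6 T [-0.23  0.21 -0.05] w 16.5
t 14.08 tip chest x -233.5 y -3.5 z 55.5 rot [-180.    -0.5   80.9] F chest x -0.5 y -0.4 z -1.1 T [ 0.    0.03 -0.01] w 16.4
```

```bash

python3 -m crank '[[[0,-0.07,0,0,0,0],[0,0,0,0,0,0]]]'>/dev/null;python3 st.py
python3 -m crank '[[[0.1,0,0,0,0,0],[0.12,0,0,0,0,0],[0.12,0,0,0,0,0]]]'>/dev/null;python3 st.py
python3 -m crank '[[[0.15,0,0,0,0,0],[0.15,0,0,0,0,0],[0.15,0,0,0,0,0]]]'>/dev/null;python3 st.py
```

```text
t 14.25 tip chest x -235.7 y -6.2 z 55.5 rot [-179.9   -0.5   81. ] F chest x 0.1 y 0.4 z -0.3 T [ 0.02 -0.    0.06] w 16.7
t 14.5 tip chest x -247.0 y -6.3 z 55.6 rot [-179.9   -0.5   81. ] F chest x 0.5 y -0.6 z 0.1 T [-0.06  0.03  0.  ] w 16.3
t 14.75 tip chest x -262.4 y -6.1 z 55.6 rot [-179.9   -0.6   81. ] F chest x -0.3 y 0.4 z -0.6 T [ 0.01  0.03 -0.01] w 16.5
```

```bash
python3 - <<'E'
from h import *
todo([577.9,145,50],83.7)
E
```

```text
t 14.75 pos [6.212e+02 6.000e-01 5.040e+01] rot [-179.9   -0.6   81. ] F [ 0.4  0.3 -0.6] w 16.5 TODO [ 4.528 -2.176  0.059] [-0.007 -0.092 -0.447]
```

```bash

python3 -m crank '[[[0.6,-0.2,0,0,-0.1,-0.45],[0.7,-0.35,0,0,0,0],[0.7,-0.35,0,0,0,0],[0.7,-0.35,0,0,0,0],[0.7,-0.35,0,0,0,0],[0.5,-0.25,0,0,0,0],[0,0,0,0,0,0]]]'>/dev/null
python3 - <<'E'
from h import *
todo([577.9,145,12],83.7)
E
```

```text
t 15.33 pos [579.7 130.8  50. ] rot [179.9   0.   83.8] F [ 0.   0.8 -0.7] w 17.0 TODO [ 0.466 -0.112  1.265] [0.019 0.008 0.02 ]
```

```bash

python3 -m crank '[[[0.44,-0.12,0.2,0,0,0],[0,-0.06,0.3,0,0,0],[0,-0.06,0.3,0,0,0],[0,-0.04,0.25,0,0,0],[0,0,0,0,0,0]]]'>/dev/null
python3 - <<'E'
from h import *
todo([577.9,145,5],83.7)
E
```

```text
t 15.75 pos [573.9 143.4  16.6] rot [179.7   0.2  83.9] F [-0.6 -0.6 -1.2] w 16.4 TODO [0.068 0.124 0.386] [0.048 0.025 0.029]
```

```bash

python3 -m crank '[[[0.03,0.1,0.15,0.05,0.02,0],[0,0,0.1,0,0,0],[0,0,0.08,0,0,0],[0,0,0,0,0,0]]]'>/dev/null
python3 st.py
python3 -m crank '[[[0,0,0.06,0,0,0],[0,0,0,0,0,0]]]'

```

```text
t 16.08 tip chest x -392.3 y -66.4 z 10.1 rot [-180.     0.2   83.5] F chest x -1.1 y -0.6 z -0.8 T [ 0.05 -0.   -0.  ] w 16.5
clock: 16.25
eef_pos: [579.0, 138.7, 5.1]
tool_rot: [-3.141, 0.002, 1.457]
force: [0.4, 0.7, -0.3]
width: 16.5
```

```bash

python3 -m crank '[[[0,0,0.03,0,0,0],[0,0,0,0,0,0],[0,0,0,0,0,0],[0,0,0,0,0,0],[0,0,0,0,0,0],[0,0,0,0,0,0]]]' 0.06
python3 -m crank '[[[0,0.0,-0.2,0,0,0],[0,0.05,-0.5,0,0,0],[0,0.05,-0.8,0,0,0],[0,0.05,-0.9,0,0,0],[0,0.05,-0.9,0,0,0],[0,0,-0.9,0,0,0],[0,0,-0.9,0,0,0],[0,0,0,0,0,0]]]' -0.44
python3 - <<'E'
from h import *
todo([469,192,130],83.7)
im=ctrl.get_image("wrist");W=cloud(im);Z=W[...,2];it=ctrl.get_image("top");ic=ctrl.get_image("scene")
m=(abs(W[...,0]-578)<45)&(W[...,1]>40)&(W[...,1]<230)&(Z>13)&(Z<26)
l,lab,st,ce=cv2.connectedComponentsWithStats(m.astype(np.uint8));i=1+st[1:,4].argmax()
P=W[lab==i];r=cv2.minAreaRect(P[:,:2].astype(np.float32));print(len(P),r,np.median(P[:,2]))
m=(abs(W[...,0]-469)<50)&(abs(W[...,1]-192)<50)&(Z>38)&(Z<50)
P=W[m];print("cup rim",len(P),cv2.minEnclosingCircle(P[:,:2].astype(np.float32)) if len(P) else 0)
a=cv2.resize(im["color"][...,::-1],(400,300));b=cv2.resize(it["color"][100:235,330:510,::-1],(400,300));
c=cv2.resize(ic["color"][100:220,130:290,::-1],(400,300))
cv2.imwrite("pics/i.png",np.vstack([np.hstack([a,b]),np.hstack([c,c*0])]))
E
```

```text
clock: 16.75
eef_pos: [580.2, 138.5, 5.1]
tool_rot: [3.139, 0.001, 1.457]
force: [0.0, -0.3, -0.1]
width: 40.1
clock: 17.42
eef_pos: [584.2, 137.4, 164.7]
tool_rot: [-3.138, 0.004, 1.456]
force: [0.9, -0.8, -0.3]
width: 61.5
t 17.42 pos [584.2 137.4 164.7] rot [-179.8    0.2   83.4] F [ 0.9 -0.8 -0.3] w 61.5 TODO [ 1.373 -4.021  1.164] [-0.031  0.034 -0.047]
1520 ((577.7763061523438, 130.2758331298828), (109.99708557128906, 17.319412231445312), 83.655029296875) 20.23353970726854
cup rim 991 ((467.9319152832031, 193.3191375732422), 26.943309783935547)
```

View pics/i.png

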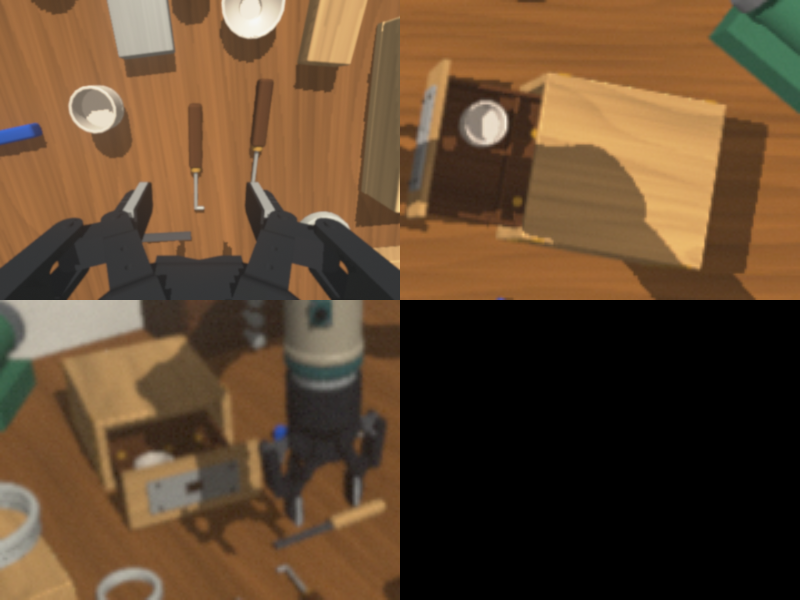

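```bash

python3 -m crank '[[[0.2,-0.57,0,0,0,0.4],[0.2,-0.57,0,0,0,0],[0.2,-0.57,0,0,0,0],[0.2,-0.57,0,0,0,0],[0.2,-0.57,0,0,0,0],[0.2,-0.57,0,0,0,0],[0.2,-0.57,0,0,0,0],[0,0,0.7,0,0,0],[0,0,0.7,0,0,0],[0,0,0,0,0,0]]]' -0.8
python3 - <<'E'
from h import *
todo([468.2,193,80],80.6)
im=ctrl.get_image("wrist");W=cloud(im);Z=W[...,2]
m=(abs(W[...,0]-468)<50)&(abs(W[...,1]-193)<50)&(Z>38)&(Z<50)
P=W[m];print("cup rim",len(P),cv2.minEnclosingCircle(P[:,:2].astype(np.float32)) if len(P) else 0)
E
```

```text
clock: 18.4
eef_pos: [452.0, 195.9, 105.6]
tool_rot: [-3.109, 0.021, 1.413]
force: [-0.9, 0.4, -1.0]
width: 77.4
t 18.4 pos [452.  195.9 105.6] rot [-178.1    1.2   80.9] F [-0.9  0.4 -1. ] w 77.4 TODO [0.008 0.577 0.836] [-0.311  0.2    0.052]
cup rim 1278 ((468.08465576171875, 192.7250213623047), 27.09969139099121)
```

```bash

python3 -m crank '[[[0.01,0.57,0,-0.3,0.2,0.05],[0,-0.05,0.3,0,0,0],[0,-0.05,0.3,0,0,0],[0,0,0,0,0,0]]]' >/dev/null
python3 - <<'E'
from h import *
todo([468.1,192.8,50],80.6)
E
```

```text
t 18.78 pos [466.9 193.   87.4] rot [-179.9    0.    80.5] F [ 0.1 -0.4  1.4] w 76.6 TODO [-1.000e-03  4.200e-02  1.245e+00] [-0.012  0.007 -0.02 ]
```

```bash

python3 -m crank '[[[0,0,0.4,0,0,0],[0,-0.04,0.4,0,0,0],[0,-0.04,0.3,0,0,0],[0,0,0,0,0,0]]]' >/dev/null
python3 - <<'E'
from h import *
todo([468.1,192.8,21],80.6)
E
```

```text
t 19.12 pos [464.2 193.6  54.1] rot [-1.798e+02  1.000e-01  8.040e+01] F [-0.3  0.4 -0.1] w 77.0 TODO [-0.003  0.136  1.102] [-0.027  0.008 -0.028]
```

```bash

python3 -m crank '[[[0,0.13,0.25,-0.03,0,-0.03],[0,0.0,0.3,0,0,0],[0,0.0,0.3,0,0,0],[0,0,0,0,0,0]]]' >/dev/null
python3 - <<'E'
from h import *
todo([468.1,192.8,21],80.6)
E
```

```text
t 19.45 pos [469.2 193.3  27.4] rot [179.9   0.   80.6] F [ 0.  -0.3  0.2] w 76.7 TODO [-0.023 -0.034  0.212] [0.017 0.    0.007]
```

```bash

python3 -m crank '[[[-0.02,-0.03,0.2,0,0,0],[0,0,0,0,0,0]]]' >/dev/null
python3 st.py
python3 -m crank '[[[0,0,0,0,0,0],[0,0,0,0,0,0],[0,0,0,0,0,0],[0,0,0,0,0,0],[0,0,0,0,0,0],[0,0,0,0,0,0],[0,0,0,0,0,0],[0,0,0,0,0,0]]]' 1
python3 - <<'E'
from h import *
todo([468.1,192.8,140],80.6)
E
```

```text
t 19.62 tip chest x -427.0 y -189.3 z 25.6 rot [179.9   0.   80.6] F chest x -0.1 y -0.3 z 0.5 T [0.02 0.01 0.  ] w 76.6
clock: 20.28
eef_pos: [468.4, 192.8, 21.7]
tool_rot: [3.139, -0.001, 1.407]
force: [-0.1, 0.3, -0.3]
width: 52.5
t 20.28 pos [468.4 192.8  21.7] rot [179.9  -0.   80.6] F [-0.1  0.3 -0.3] w 52.5 TODO [-0.000e+00 -1.000e-03 -3.943e+00] [ 0.022 -0.007  0.004]
```

```bash

python3 -m crank '[[[0,0,-0.3,0,0,0],[0,0,-0.5,0,0,0],[0,0,-0.6,0,0,0],[0,0,-0.6,0,0,0],[0,0,-0.6,0,0,0],[0,0,-0.6,0,0,0],[0,0,-0.6,0,0,0],[0,0,-0.5,0,0,0],[0,0,0,0,0,0]]]' >/dev/null
python3 - <<'E'
from h import *
im=ctrl.get_image("top");W=cloud(im);Z=W[...,2]
m=(abs(W[...,0]-628.7)<40)&(abs(W[...,1]+210.7)<40)&(Z>52)&(Z<67)
P=W[m];print(len(P),np.median(P[:,2]));print(cv2.minEnclosingCircle(P[:,:2].astype(np.float32)),cv2.fitEllipse(P[:,:2].astype(np.float32)))
m=(Z>93)&(Z<105)&(abs(W[...,0]-606)<120)&(abs(W[...,1]+136)<45)
P=W[m];print(len(P),cv2.minAreaRect(P[:,:2].astype(np.float32)))
ex=np.array([-0.163,-0.987,0]);print("front x in chest",np.median((P-[568.1,-362.9,0])@ex))
todo([628.7,-210.7,165],80.6)
E
```

```text
100 58.45923308988864
((638.7068481445312, -218.03697204589844), 42.19742202758789) ((630.0890502929688, -211.05743408203125), (46.99287414550781, 72.60717010498047), 47.30595779418945)
245 ((604.0115966796875, -135.227294921875), (9.012114524841309, 187.51670837402344), 80.6434555053711)
front x in chest -230.84428088276405
t 21.08 pos [465.9 191.7 158.3] rot [-1.799e+02  1.000e-01  8.050e+01] F [ 0.2 -0.1 -0.9] w 52.5 TODO [-12.339   7.556  -0.225] [-0.021  0.011 -0.01 ]
```

```bash

python3 -m crank '[[[-0.4,0.2,-0.1,0,0,0],[-0.7,0.37,0,0,0,0],[-0.75,0.38,0,0,0,0],[-0.75,0.38,0,0,0,0],[-0.75,0.38,0,0,0,0],[-0.75,0.38,0,0,0,0],[-0.75,0.38,0,0,0,0],[-0.75,0.38,0,0,0,0],[-0.75,0.38,0,0,0,0],[-0.75,0.38,0,0,0,0]]]' 
python3 - <<'E'
from h import *
todo([615.7,-289.7,165],80.6)
E
```

```text
clock: 21.92
eef_pos: [533.3, -48.5, 153.1]
tool_rot: [-3.122, 0.006, 1.415]
force: [1.0, -0.3, -1.3]
width: 52.2
t 21.92 pos [533.3 -48.5 153.1] rot [-178.9    0.3   81.1] F [ 1.  -0.3 -1.3] w 52.2 TODO [-7.52   3.952 -0.435] [-0.191  0.055  0.082]
```

```bash

python3 -m crank '[[[-0.7,0.37,-0.3,-0.2,0.05,0.08],[-0.75,0.4,-0.1,0,0,0],[-0.75,0.4,-0.1,0,0,0],[-0.75,0.4,0,0,0,0],[-0.75,0.4,0,0,0,0],[-0.75,0.4,0,0,0,0],[-0.75,0.4,0,0,0,0],[-0.75,0.4,0,0,0,0],[-0.75,0.4,0,0,0,0],[-0.4,0.2,0,0,0,0],[0,0,0,0,0,0]]]' >/dev/null
python3 - <<'E'
from h import *
todo([628.7,-210.7,165],80.6)
im=ctrl.get_image("wrist");W=cloud(im);Z=W[...,2]
print(ctrl.search_frame("cup_in",im)[:2])
m=(abs(W[...,0]-629)<45)&(abs(W[...,1]+211)<45)&(Z>53)&(Z<65)
P=W[m];print(len(P),np.median(P[:,2]) if len(P) else 0,cv2.minEnclosingCircle(P[:,:2].astype(np.float32)) if len(P) else 0)
cv2.imwrite("pics/j.png",im["color"][...,::-1])
np.save("P.npy",P)
E
```

```text
t 22.83 pos [ 595.1 -311.   154.4] rot [-178.7    0.5   79.5] F [ 0.4 -1.  -1.1] w 52.4 TODO [ 3.488  0.479 -0.392] [-0.222  0.076 -0.191]
[{'extent': [277.6, 56.5, 73.3, 87.1], 'conf': 0.7}]
1263 59.236619260515646 ((627.42529296875, -208.421142578125), 27.03143310546875)
```

View pics/j.png

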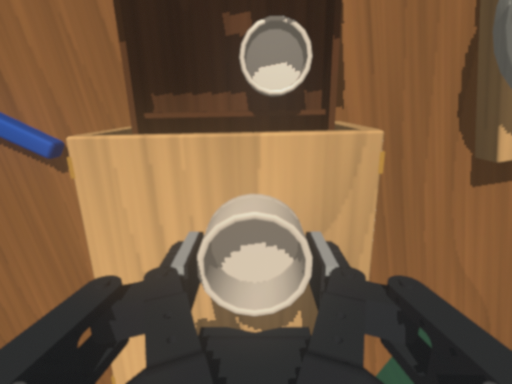

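```bash

python3 - <<'E'
from h import *
s=ctrl.read_state();R=Ro.from_euler('xyz',s["tool_rot"]);p=np.array(s["eef_pos"])
im=ctrl.get_image("wrist");W=cloud(im);Z=W[...,2]
m=(np.hypot(W[...,0]-p[0],W[...,1]-p[1])<32)&(abs(Z-p[2]-22.3)<6)
P=R.inv().apply(W[m]-p);print(len(P),np.round(np.median(P[:,2]),1))
P=P[np.abs(P[:,1])<24];P2=P[np.abs(np.hypot(P[:,0],P[:,1])-25.2)<4]
from scipy.optimize import least_squares
r=least_squares(lambda q:np.hypot(P2[:,0]-q[0],P2[:,1]-q[1])-q[2],[0,0,25],loss='soft_l1').x;print(r,len(P2))
print(cv2.minEnclosingCircle(P2[:,:2].astype(np.float32)))
P=np.load("P.npy");r=least_squares(lambda q:np.hypot(P[:,0]-q[0],P[:,1]-q[1])-q[2],[627,-208,25],loss='soft_l1').x;print("twin",r)
todo([627.4,-208.4,160],80.6)
E
```

```text
4173 -23.1
[ 1.49438887 -0.24069607 24.59633057] 3386
((0.46657657623291016, -0.24407005310058594), 27.160076141357422)
twin [ 627.39617401 -208.9485962    24.66679382]
t 22.98 pos [ 595.6 -305.2  154.7] rot [-178.6    0.2   79.7] F [-0.5  0.8 -1.7] w 52.4 TODO [ 3.363  0.461 -0.202] [-0.234  0.034 -0.153]
```

```bash

python3 -m crank '[[[0.6,0.08,-0.2,-0.23,0.03,-0.15],[0.7,0.1,0,0,0,0],[0.7,0.1,0,0,0,0],[0.7,0.1,0,0,0,0],[0.4,0.06,0,0,0,0],[0,0,0,0,0,0]]]' >/dev/null
python3 - <<'E'
from h import *
todo([627.5,-209,130],80.6)
E
```

```text
t 23.48 pos [ 621.9 -201.5  159.1] rot [-179.7   -0.5   81.1] F [ 0.6  0.7 -0.8] w 52.4 TODO [-0.226  0.228  0.967] [-0.058 -0.078  0.076]
```

```bash

python3 -m crank '[[[-0.22,0.22,0,-0.06,-0.08,0.08],[0,0,0.35,0,0,0],[0,0,0.4,0,0,0],[0,0,0.4,0,0,0],[0,0,0.3,0,0,0],[0,0,0,0,0,0]]]' >/dev/null
python3 - <<'E'
from h import *
todo([627.5,-209,95],80.6)
E
```

```text
t 23.98 pos [ 625.5 -212.9  110.6] rot [-180.     0.2   80.4] F [-0.   0.3 -1.1] w 52.8 TODO [0.14  0.043 0.521] [-0.008  0.037 -0.026]
```

```bash

python3 -m crank '[[[0.13,0.04,0.2,0,0.03,-0.02],[0,0,0.2,0,0,0],[0,0,0,0,0,0]]]' >/dev/null
python3 - <<'E'
from h import *
todo([627.5,-209,85],80.6)
E
```

```text
t 24.23 pos [ 625.8 -210.9   95.7] rot [-1.798e+02  1.000e-01  8.040e+01] F [-0.2 -0.2 -1.7] w 52.7 TODO [0.071 0.046 0.355] [-0.037  0.01  -0.033]
```

```bash

python3 -m crank '[[[0.07,0.05,0.12,-0.04,0,-0.03],[0,0,0.15,0,0,0],[0,0,0,0,0,0]]]' >/dev/null
python3 - <<'E'
from h import *
todo([627.5,-209,85],80.6)
E
python3 -m crank '[[[0,0,0,0,0,0],[0,0,0,0,0,0]]]' 

```

```text
t 24.48 pos [ 628.2 -209.1   87. ] rot [1.799e+02 1.000e-01 8.060e+01] F [-0.7  0.5 -0.6] w 52.2 TODO [-0.001 -0.023  0.066] [ 0.015  0.011 -0.001]
clock: 24.65
eef_pos: [628.5, -208.9, 87.1]
tool_rot: [3.14, 0.001, 1.407]
force: [-0.1, 0.2, -0.2]
width: 52.2
```

```bash

python3 -m crank '[[[0,-0.03,0.1,0,0,0],[0,0,0.1,0,0,0],[0,0,0,0,0,0]]]' >/dev/null
python3 - <<'E'
from h import *
todo([627.5,-209,64.7],80.6)
E
python3 -m crank '[[[0,0,0.1,0,0,0],[0,0,0.1,0,0,0],[0,0,0,0,0,0]]]' >/dev/null
python3 - <<'E'
from h import *
todo([627.5,-209,64.7],80.6)
E
```

```text
t 24.9 pos [ 628.2 -208.8   81.6] rot [1.798e+02 1.000e-01 8.060e+01] F [-0.1  0.  -1.9] w 52.2 TODO [-0.009 -0.024  0.563] [0.037 0.013 0.006]
t 25.15 pos [ 628.3 -208.9   75.2] rot [1.798e+02 1.000e-01 8.060e+01] F [ 0.5  0.2 -1.2] w 52.6 TODO [-0.007 -0.028  0.349] [0.041 0.014 0.006]
```

```bash

python3 -m crank '[[[0,-0.03,0.1,0.04,0,0],[0,0,0.1,0,0,0],[0,0,0,0,0,0]]]' >/dev/null
python3 - <<'E'
from h import *
todo([627.5,-209,64.7],80.6)
E
python3 -m crank '[[[0,0,0.06,0,0,0],[0,0,0.04,0,0,0],[0,0,0,0,0,0]]]' >/dev/null
python3 - <<'E'
from h import *
todo([627.5,-209,64.7],80.6)
E
```

```text
t 25.4 pos [ 627.2 -208.8   68.3] rot [-1.80e+02  1.00e-01  8.06e+01] F [-0.3  0.  -1.2] w 52.5 TODO [-0.005  0.01   0.121] [-0.006  0.013  0.005]
t 25.65 pos [ 627.2 -208.8   64.7] rot [-1.799e+02  1.000e-01  8.060e+01] F [-0.4 -0.7 -0.5] w 52.2 TODO [-0.005  0.012  0.001] [-0.009  0.013  0.004]
```

```bash

python3 -m crank '[[[0,0,0.03,0,0,0],[0,0,0.03,0,0,0]]]' 
python3 -m crank '[[[0,0,0.03,0,0,0],[0,0,0,0,0,0]]]' 
```

```text
clock: 25.82
eef_pos: [627.4, -208.9, 63.8]
tool_rot: [-3.141, 0.001, 1.407]
force: [-2.9, 0.8, 10.1]
width: 52.8
clock: 25.98
eef_pos: [627.5, -209.0, 64.3]
tool_rot: [3.142, 0.001, 1.407]
force: [-0.0, 0.6, -1.0]
width: 52.4
```

```bash

python3 -m crank '[[[0,0,0,0,0,0],[0,0,0,0,0,0],[0,0,0,0,0,0],[0,0,0,0,0,0]]]' -0.45
python3 - <<'E'
from h import *
todo([627.5,-209,130],80.6)
E
```

```text
clock: 26.32
eef_pos: [628.2, -209.3, 64.8]
tool_rot: [3.14, 0.001, 1.407]
force: [0.3, -0.0, 0.6]
width: 62.2
t 26.32 pos [ 628.2 -209.3   64.8] rot [1.799e+02 1.000e-01 8.060e+01] F [ 0.3 -0.   0.6] w 62.2 TODO [ 2.000e-03 -2.100e-02 -2.173e+00] [0.018 0.012 0.004]
```

```bash

python3 -m crank '[[[0,-0.02,-0.15,0,0,0],[0,0,-0.15,0,0,0],[0,0,0,0,0,0]]]' >/dev/null
python3 - <<'E'
from h import *
todo([627.5,-209,130],80.6)
E
```

```text
t 26.57 pos [ 627.5 -209.2   74.3] rot [1.799e+02 1.000e-01 8.060e+01] F [ 0.1 -0.1  0.1] w 61.7 TODO [ 0.005  0.003 -1.856] [0.014 0.013 0.004]
```

```bash

python3 -m crank '[[[0,0,-0.2,0,0,0],[0,0,-0.2,0,0,0],[0,0,0,0,0,0]]]' >/dev/null
python3 -m crank '[[[0,0,-0.3,0,0,0],[0,0,-0.5,0,0,0],[0,0,-0.7,0,0,0],[0,0,-0.8,0,0,0],[0,0,-0.8,0,0,0],[0,0,-0.8,0,0,0],[0,0,0,0,0,0]]]'
python3 -m crank '[[[-0.7,0,0,0,0,0],[-0.8,0,0,0,0,0],[-0.8,0,0,0,0,0],[-0.8,0,0,0,0,0],[0,0,0,0,0,0],[0,0,0,0,0,0]]]'
python3 - <<'E'
from h import *
im=ctrl.get_image("wrist");W=cloud(im);Z=W[...,2];ic=ctrl.get_image("scene")
it=ctrl.get_image("top")
near=(abs(W[...,0]-627)<45)&(abs(W[...,1]+209)<45)
P=W[near&(Z>82)&(Z<93)];print(len(P),np.median(P[:,2]) if len(P) else 0,cv2.minEnclosingCircle(P[:,:2].astype(np.float32)) if len(P) else 0)
if len(P):
  A=np.c_[P[:,:2]-P[:,:2].mean(0),np.ones(len(P))];print("tilt",np.degrees(np.linalg.lstsq(A,P[:,2],rcond=None)[0][:2]))
cv2.imwrite("pics/k.png",np.hstack([cv2.resize(im["color"][...,::-1],(400,300)),cv2.resize(ic["color"][110:230,150:310,::-1],(400,300))]))
E
```

```text
clock: 27.4
eef_pos: [626.5, -209.1, 212.7]
tool_rot: [3.141, 0.002, 1.406]
force: [1.0, -0.8, -0.3]
width: 62.0
clock: 27.9
eef_pos: [612.8, -301.9, 217.6]
tool_rot: [3.135, 0.001, 1.411]
force: [0.8, 0.4, 0.5]
width: 61.9
819 87.28280940640629 ((627.2132568359375, -208.69906616210938), 26.77008628845215)
tilt [-0.17314543 -0.30874669]
```

View pics/k.png

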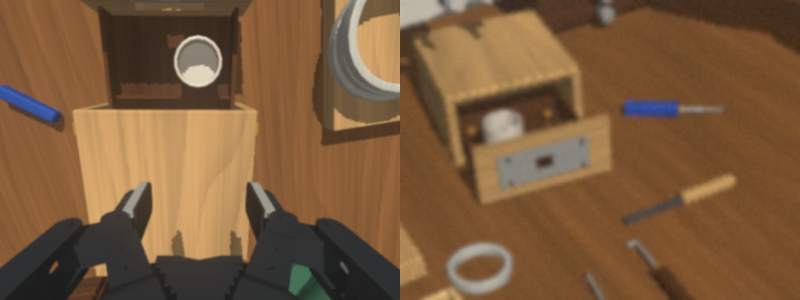

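```bash
python3 - <<'E'
from h import *
im=ctrl.get_image("top");W=cloud(im);Z=W[...,2]
m=(Z>93)&(Z<105)&(abs(W[...,0]-606)<120)&(abs(W[...,1]+136)<45)
P=W[m];ex=np.array([-0.163,-0.987,0]);print(len(P),np.median((P-[568.1,-362.9,0])@ex) if len(P) else 0)
print(ctrl.finish_job())
E
```

```text
246 -230.90777416716213
the job is handed in; nothing more can be done
None
```

The job is done and handed in at about 28 s of the 72 s allowed. No verdict came back.

- **Hook and tray:** I picked up the dark-handled hook and went through the plate's hole at the first try, with no contact felt. I caught it behind the plate and drew the tray out at about 5 N until it met the hard stop. The force readings peaked at 18.5 N there, after about 115 mm of travel. Only the hook touched the tray.
- **Hook put back:** it lies flat on the bench, about 10 mm from where it started and well clear of the chest.
- **Cups:** I gripped the spare cup, lowered it into its twin until it seated at about 10 N, then let go.

**Last checks**
- The nested cup's rim measured 87.3 mm above the bench (87 expected), tilted about 0.3° and within 0.5 mm of where the twin's centre had measured.
- The tray front was where it stood after the pull, about 115 mm out.
- The gripper was open, about 100 mm up above the chest and touching nothing.

Two measurements disagreed. The scene camera put the plate about 4 mm to one side of where the top camera's depth did, and the touch-free insertion settled that. The tray front also read about 2 mm farther out than nominal, which I put down to camera calibration.

I did not measure the other items on the bench at the end. Those in the last pictures looked unmoved.

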